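# Take the herbal-tea kettle apart for rinsing

### The arm

A 6-joint arm with a two-finger parallel gripper is mounted at the origin on the work surface. World frame = base frame: x ahead of the robot, y to its left, z up, the work surface at z = 0. Lengths are in m, angles in rad, forces in N, time in s.
With the tool pointing down it reaches from about 0.375 to 0.9 m from the base axis. Payload 3.1 kg.
Tool frame: the origin (TCP) lies between the finger pads; the fingertips stand 19 mm ahead of it and the grasp point (between the pads) is the TCP; z points along the fingers, y is the direction in which the jaws open and shut (so a half turn about z gives the same grasp; the last joint's range is limited). The gripper opens to 85 mm and grips with 20 to 120 N. Pads are 22 mm wide; open, the fingers measure 114 mm over their backs; the gripper's body (76 mm by 85 mm) begins 54 mm behind the grasp point. The pads swing forward as they close: fully open they stand 13 mm farther back than shut.
Start: joints at [-1.369, 0.527, 1.433, -0, 1.181, -0.178], TCP at [0.232, -0.58, 0.25] pointing down, gripper open.
Joint ranges: [-3.08, 3.08], [-0.75, 2.2], [0.22, 2.44], [-1.43, 4.57], [0, 2.65], [-2.85, 2.85]. Speed limits (rad/s): [2.79, 2.79, 3.14, 3.14, 3.14, 3.14].

### API

Orientations are given as a unit quaternion [x, y, z, w].
In Python, from station import manip, optics, job gives the robot as it stands.
- The arm moves only by the shell command python3 -m inch 'ROWS' [OPENING] [FORCE]. ROWS is JSON, one flat list of numbers, 4 for each row, row after row: the shift along the world's x, y, z in cm, then the turn about the world's z in rad. A call has 1 to 20 rows; each row shifts and turns the commanded pose from where the row before left it; what a row does not reach is not made up. A row lasts 1/8 s, in which the tool goes at most 62.5 mm and 10.7 degrees, less where a joint would pass 70% of its speed; a pose out of reach is approached as far as the arm can. A call with a gripper value outside its range is refused whole. OPENING is the opening in per cent of the stroke, from 0 (shut) to 100 (fully open), set as the call begins (- or left out, the last holds). The fingers move at their own pace and stop on an object; FORCE is the grip in N (left out, the last holds). Time passes only in rows, so rows that do not move let the fingers close. It gives the time, the measured TCP pose, the force and the opening at its end, in the units of the state.
- manip.sense(): the state, without advancing time (a new reading comes with each control period).
- optics.snapshot(name): name is "scene" or "top"; returns (picture, depth): 480x640x3 uint8, red, green, blue; 480x640 float32, m along the optical axis (not along the pixel's ray), 0 where there is no reading.
- optics.camera_model(name): a dict with "mtx" (3x3 intrinsics, pixels), "dist_coeffs" ([k1, k2, p1, p2, k3] as OpenCV has them; the pictures are not rectified), "camera_from_world" (4x4, takes a point from world to camera coordinates). Camera axes: x right, y up, looking along -z (the intrinsics and any distortion apply to the point x, -y, -z); pixel columns grow to the right and rows downward; lengths in m; the calibration is good to about 2 mm. A picture is of the moment at which its call begins. camera_model takes no time and is no camera call.
- job.sign_off(): hands the job in, once; it reports no verdict.
The state is a dict: "t": time; "q": joint angles; "qd": joint speeds; "tau": joint torques, N m; "tcp_pos": TCP position; "tool_rot": TCP orientation; "force": force on the tool from outside, world axes, zero at the start; "ft_torque": the same for the moment, N m; "finger_gap": opening from 0.0 (shut) to 1.0 (fully open).
Only numpy, scipy, OpenCV 4.12 (cv2) and the standard library are available. Lean on these libraries where they do the work, as an engineer would, in place of code of your own. Each camera call takes 0.05 s, during which the arm holds its last target.

### The job

The herbal tea is finished: take the kettle apart for rinsing. Take the lid off and set it down flat on the tea tray, knob up; then lift the strainer basket out by its handle and stand it upright on the tray next to the lid. Set both down gently rather than dropping them, leave the glass jug standing on its heating base, and do not disturb the cups on the tray or the tea caddy behind the kettle.

Things in the scene. Friction and masses are not known exactly. Their poses are not given: they have to be found in the camera images.
- base: heating base of the kettle, fixed, on the left or right: round black plastic, 150 mm across, 38 mm high to the jug's seat, a 6 mm high ring round the jug's foot (3 mm play), a 30 mm high control panel reaching 103 mm from the centre on its -x side. Origin: centre of the underside, on the table; z up
- jug: glass jug standing loose on the base, 0.4 to 0.6 kg: 116 mm across, 112 mm high, round mouth 96 mm inside, black side handle reaching 108 mm from the axis along +y. Origin: centre of its underside; z up along its axis
- basket: slotted steel strainer basket, 0.14 to 0.25 kg, hanging in the jug by a flange 110 mm across, 3 mm thick, on the jug's rim. Body 88 mm across at the top (4 mm play in the mouth), 72 mm at its flat bottom; 82 mm high to the flange top. Origin: centre of its underside; z up its axis, x along its handle bar. Home, its origin is 33 mm above the jug's; it must rise over 79 mm to clear the rim
- basket_grip (a point): centre of the grip of the basket's arched handle, on the basket's axis 102 mm above its underside (20 mm above the flange top): a straight level black bar along the basket's x, 44 mm long, 11 mm wide (along y), 12 mm tall. Hidden under the dome until the lid is off; below it the basket is open
- lid: domed glass lid with steel brim, 0.11 to 0.21 kg, resting on the basket's flange. Brim 116 mm across; spigot 78 mm across going 6 mm into the basket's mouth (3 mm play); dome up to 44 mm above the origin, its flat top 40 mm across. Origin: centre of the spigot's lower edge, on which it stands on a flat surface; z up. It must rise over 40 mm to clear the basket's handle inside the dome
- lid_knob (a point): middle of the lid's round black knob, on the lid's axis 59 mm above its origin; the knob is 26 mm across (23 mm at its foot) and stands from 44 to 74 mm above the origin
- tray: pale wooden tea tray, fixed: 340 mm along its x, 240 mm along its y, 18 mm high; floor and walls 6 mm thick. Origin: centre of its underside, on the table; z up. Two small cups stand along its -y side (over 35 mm beyond its middle line); the +y side is free, with room for lid and basket side by side along x
- cup_a: small white tea cup on the tray, 64 mm across, 42 mm high. Origin: centre of its underside. To be left alone
- cup_b: small white tea cup on the tray, 64 mm across, 42 mm high. Origin: centre of its underside. To be left alone
- caddy: white round tea caddy with a wooden lid, 68 mm across, 90 mm high, standing 130 to 150 mm behind the kettle (on the base's +x side). Origin: centre of its underside. To be left alone. (A brass mortar with pestle, bottles, a paper cup and meeting-room things stand farther out, beyond 0.75 m ahead or 0.4 m to the sides, up to 0.3 m high.)
Not all that is in view belongs to the job. There is more than one size of the base; the job needs the largest.

How it is judged:
By the outcome, as a careful person would: the job done as asked, in the order asked, and still so for the second after the job is handed in, with the robot touching nothing.
It also fails if it takes over 58 s, if anything falls off the work surface, if the arm or the gripper's body presses on something with over 40 N, if the wrist force passes 120 N, or if a joint passes its speed limit or range.

## Working session

There is one attempt and no reset: what is moved stays moved. The work goes in short steps, Python scripts to look and compute and a shell command to move; the robot and the scene stay as the last step left them, time stands still between calls to the robot, and variables do not carry over. Pictures are saved under pics/ and viewed, and the job is handed in when it is done.

```bash
mkdir -p pics; ls; cat > h.py <<'E'
import numpy as np, cv2
from station import manip, optics, job
def snap(n,tag):
    p,d=optics.snapshot(n); np.savez(f'pics/{tag}.npz',p=p,d=d)
    cv2.imwrite(f'pics/{tag}.png',p[:,:,::-1]); return p,d
def pts(n,uv,z):
    "undistorted back-projection; z=depth"
    m=optics.camera_model(n); K=np.array(m['mtx']);D=np.array(m['dist_coeffs']);T=np.array(m['camera_from_world'])
    uv=np.array(uv,float).reshape(-1,1,2); x=cv2.undistortPoints(uv,K,D).reshape(-1,2); z=np.array(z).reshape(-1)
    c=np.c_[x[:,0]*z,-x[:,1]*z,-z,np.ones(len(z))]
    return (np.linalg.inv(T)@c.T).T[:,:3]
def cloud(n,d):
    v,u=np.mgrid[:480,:640]; return pts(n,np.stack([u,v],-1).reshape(-1,2),d.reshape(-1)).reshape(480,640,3)
def onplane(n,uv,z):
    a=pts(n,uv,np.full(len(uv),.1));b=pts(n,uv,np.full(len(uv),1.)); s=(z-a[:,2])/(b[:,2]-a[:,2]); return a+s[:,None]*(b-a)
def proj(n,P):
    m=optics.camera_model(n); K=np.array(m['mtx']);D=np.array(m['dist_coeffs']);T=np.array(m['camera_from_world'])
    P=np.c_[np.array(P,float).reshape(-1,3),np.ones(len(np.array(P).reshape(-1,3)))]; c=(T@P.T).T[:,:3]*[1,-1,-1]
    return cv2.projectPoints(c,np.zeros(3),np.zeros(3),K,D)[0].reshape(-1,2)
E
python3 - <<'E'
from h import *
for n in('scene','top'):
    snap(n,n+'0'); print(np.array(optics.camera_model(n)['camera_from_world']).round(3), optics.camera_model(n)['mtx'])
print(manip.sense())
E
```

```text
pics
[[ 0.584  0.812 -0.01  -0.352]
 [-0.451  0.335  0.827  0.137]
 [ 0.675 -0.478  0.562 -1.73 ]
 [ 0.     0.     0.     1.   ]] [[566.40220812   0.         314.99555451]
 [  0.         566.40220812 237.05162948]
 [  0.           0.           1.        ]]
[[-0.003 -0.999  0.036 -0.013]
 [ 0.997 -0.     0.08  -0.599]
 [-0.08   0.036  0.996 -1.16 ]
 [ 0.     0.     0.     1.   ]] [[578.54912196   0.         331.37474519]
 [  0.         578.54912196 239.54769674]
 [  0.           0.           1.        ]]
{'t': 0.1, 'q': array([-1.36949109e+00,  5.28373100e-01,  1.43378145e+00, -1.12084926e-05,
        1.18142734e+00, -1.78491533e-01]), 'qd': array([ 0.00018327, -0.00318855, -0.00192157, -0.00082928, -0.00044613,
       -0.00027438]), 'tau': array([ 1.78837045e-04, -4.43304634e+01, -1.78585857e+01, -2.39765050e-04,
        3.88647895e-03, -4.16595782e-06]), 'tcp_pos': array([ 0.23161136, -0.57983554,  0.2494292 ]), 'tool_rot': array([ 9.82022533e-01,  1.88761107e-01, -1.65275202e-05, -9.94494341e-04]), 'force': array([ 0.45770741, -0.19143828,  0.0561287 ]), 'ft_torque': array([-0.02215981,  0.04907868,  0.00107357]), 'finger_gap': 0.9989906663267496}
```

View pics/scene0.png

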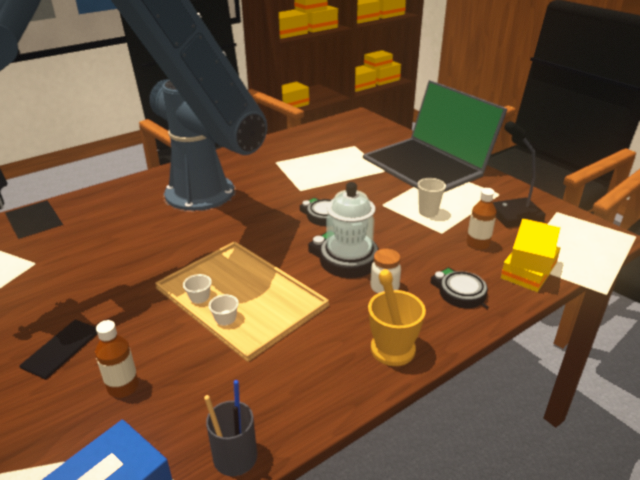

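View pics/top0.png

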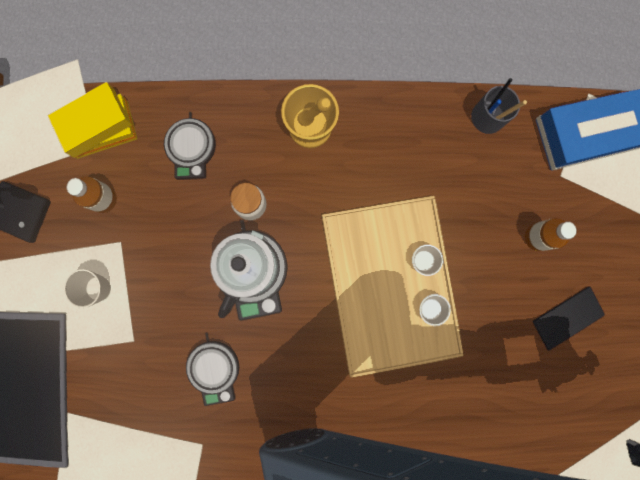

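```bash
python3 - <<'E'
import cv2
p=cv2.imread('pics/top0.png')
cv2.imwrite('pics/c1.png',cv2.resize(p[170:390,170:470],None,fx=2.66,fy=2.66,interpolation=cv2.INTER_CUBIC))
p=cv2.imread('pics/scene0.png')
cv2.imwrite('pics/c2.png',cv2.resize(p[170:360,150:430],None,fx=2.8,fy=2.8,interpolation=cv2.INTER_CUBIC))
E
```

```text
(no output)
```

View pics/c1.png

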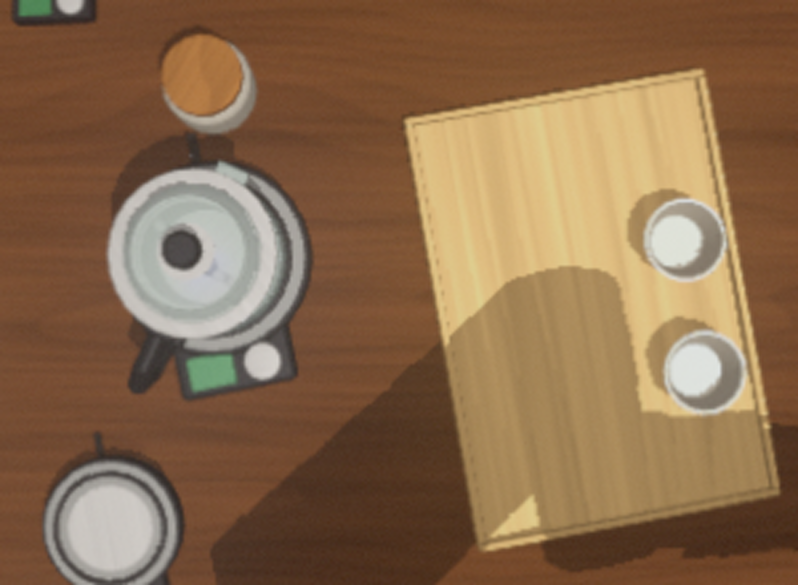

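View pics/c2.png

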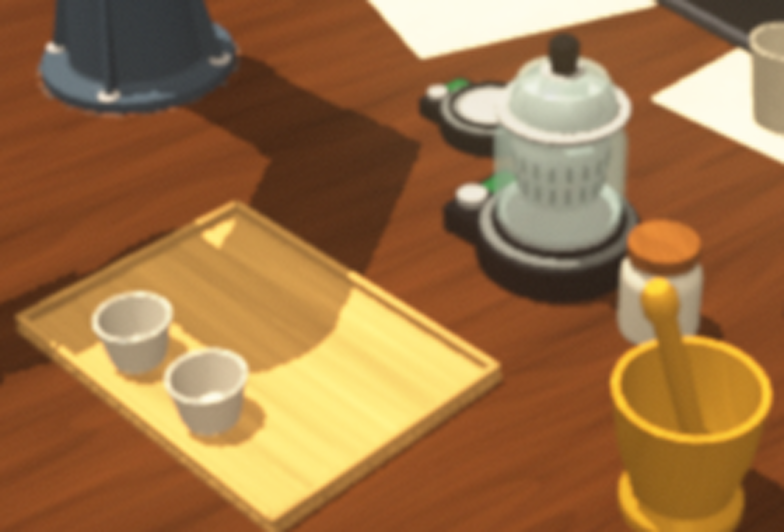

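```bash
python3 - <<'E'
from h import *
f=lambda L:[(170+(a+.5)/2.66-.5,170+(b+.5)/2.66-.5) for a,b in L]
print('knob',onplane('top',f([(182,250)]),.221))
g=[(150+564.5/2.8-.5,170+55.5/2.8-.5)]
print('knob scene',onplane('scene',g,.206))
print('brim c top',onplane('top',f([(193,252)]),.155))
t=onplane('top',f([(405,118),(704,70),(779,493),(483,551)]),.018);print('tray',t,t.mean(0))
e=(t[0]+t[1]-t[2]-t[3])/2;print('xdir',np.degrees(np.arctan2(e[1],e[0])),np.linalg.norm(e))
print('cups',onplane('top',f([(684,238),(705,371)]),.042))
print('caddy',onplane('top',f([(203,74)]),.09))
d=np.load('pics/top0.npz')['d'];print(d[262:267,236:241])
C=cloud('top',d);print(C[264,238],C[150:400:25,380])
m=(C[...,2]>.2)&(C[...,0]>.35)&(C[...,0]<.7)&(C[...,1]>.05)&(C[...,1]<.3);print(m.sum(),C[m].mean(0),C[m].min(0),C[m].max(0))
E
```

```text
knob [[0.54166992 0.15152395 0.221     ]]
knob scene [[0.54536166 0.14804303 0.206     ]]
brim c top [[0.54283918 0.15225297 0.155     ]]
tray [[ 0.65184176  0.00487291  0.018     ]
 [ 0.69061825 -0.2308796   0.018     ]
 [ 0.35861996 -0.28605856  0.018     ]
 [ 0.31777765 -0.05425708  0.018     ]] [ 0.50471441 -0.14158058  0.018     ]
xdir 9.738176986054954 0.3379000104546796
cups [[ 0.55706452 -0.20765026  0.042     ]
 [ 0.45556628 -0.22269981  0.042     ]]
caddy [[0.67522149 0.153902   0.09      ]]
[[0.98267156 0.9832997  0.98026353 0.9785991  0.981303  ]
 [0.97904265 0.98178804 0.9791655  0.97854173 0.982092  ]
 [0.9809443  0.9832661  0.9813787  0.9771014  0.97971725]
 [0.9810072  0.9789156  0.9775011  0.97923344 0.9821206 ]
 [0.97946525 0.97951573 0.9794396  0.979685   0.9777187 ]]
[0.54124354 0.15213562 0.21756861] [[ 7.92550657e-01 -1.19725034e-01 -1.82522643e-03]
 [ 7.37694855e-01 -1.18673087e-01  7.56189802e-04]
 [ 6.84406918e-01 -1.18258726e-01 -1.25837591e-03]
 [ 6.30480868e-01 -1.16770975e-01  6.15531287e-03]
 [ 5.77999038e-01 -1.16078416e-01  7.61321473e-03]
 [ 5.26039768e-01 -1.15941344e-01  5.02508557e-03]
 [ 4.74241414e-01 -1.15072506e-01  9.06497119e-03]
 [ 4.22301256e-01 -1.15344734e-01  4.15234865e-03]
 [ 3.70634865e-01 -1.14947317e-01  5.37318760e-03]
 [ 3.18380438e-01 -1.15083537e-01  2.69915400e-03]]
189 [0.54163847 0.15283634 0.21832701] [0.52924651 0.14042172 0.20321885] [0.55325849 0.16612666 0.22340421]
```

```bash
python3 -m inch '[1.5,3.6,1, 0, 1.5,3.6,1, 0, 1.5,3.6,1, 0, 1.5,3.6,1, 0, 1.5,3.6,1, 0, 1.5,3.6,0, 0, 1.5,3.6,0, 0, 1.5,3.6,0, 0, 1.5,3.6,0, 0, 1.5,3.6,0, 0, 1.5,3.6,0, 0, 1.5,3.6,0, 0, 1.5,3.6,0, 0, 1.5,3.6,0, 0, 1.5,3.6,0, 0, 1.5,3.6,0, 0, 1.5,3.6,0, 0, 1.5,3.6,0, 0, 2,4,0,0, 2,4,0,0]' 60 40; python3 -c "
from h import *
print(manip.sense())"
```

```text
t: 2.6
tcp_pos: [0.5419, 0.1489, 0.3]
tool_rot: [0.982, 0.189, -0.0, 0.0]
force: [0.4, -0.2, -0.6]
finger_gap: 0.6
{'t': 2.6, 'q': array([ 6.93418417e-02,  3.87108930e-01,  1.53228903e+00, -1.83982629e-04,
        1.22295242e+00,  1.26039805e+00]), 'qd': array([ 0.58447852,  0.33748688, -0.55532226, -0.00304761,  0.21294799,
        0.58111307]), 'tau': array([-1.09494891e+00, -3.99013889e+01, -1.68422413e+01,  1.01219199e-01,
       -2.57404981e-02, -3.79166678e-01]), 'tcp_pos': array([0.54192073, 0.14885737, 0.2999552 ]), 'tool_rot': array([ 9.82022769e-01,  1.88762100e-01, -3.86511438e-04,  4.02895201e-05]), 'force': array([ 0.35550898, -0.2482771 , -0.60362232]), 'ft_torque': array([-0.01776317, -0.0351904 ,  0.04385397]), 'finger_gap': 0.5995582840768928}
```

```bash
python3 -m inch '[0.1,0.1,-2,0, 0,0,-2,0, 0,0,-2,0, 0,0,-1.6,0, 0,0,-1,0, 0,0,0,0]' && python3 -m inch '[0,0,0,0, 0,0,0,0, 0,0,0,0, 0,0,0,0, 0,0,0,0, 0,0,0,0]' 15 50
```

```text
t: 3.35
tcp_pos: [0.5424, 0.1485, 0.2136]
tool_rot: [0.982, 0.189, -0.001, -0.0]
force: [0.2, 1.0, 1.0]
finger_gap: 0.598
t: 4.1
tcp_pos: [0.5432, 0.1487, 0.2149]
tool_rot: [0.982, 0.189, 0.001, -0.0]
force: [-0.4, 0.7, 5.1]
finger_gap: 0.285
```

```bash
python3 - <<'E'
from h import *
p,d=snap('scene','s1'); cv2.imwrite('pics/s1c.png',cv2.resize(p[120:300,240:460,::-1],None,fx=3.5,fy=3.3,interpolation=cv2.INTER_CUBIC))
print(manip.sense()['tcp_pos'],manip.sense()['finger_gap'])
E
```

```text
[0.54314737 0.14872039 0.21483084] 0.284888124324945
```

View pics/s1c.png

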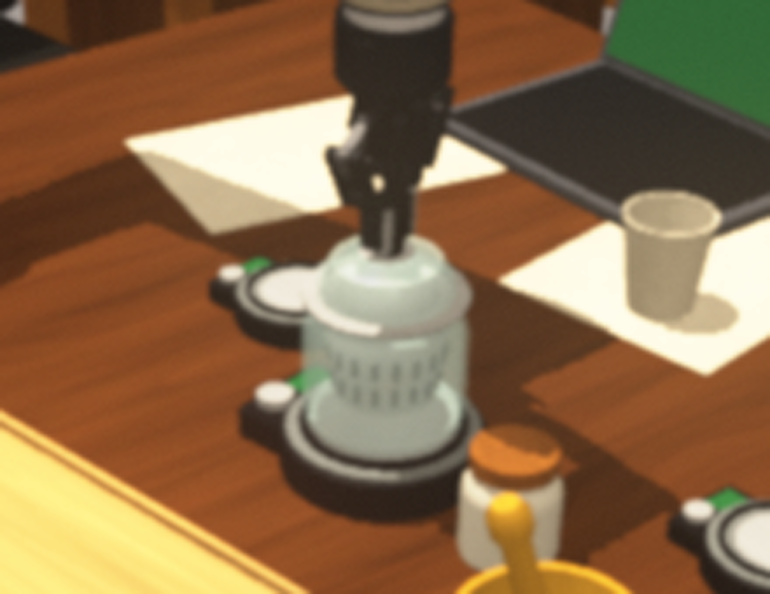

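```bash
python3 -m inch '[0,0,0.5,0, 0,0,1,0, 0,0,1.5,0, 0,0,1.5,0, 0,0,1.5,0, 0,0,1.5,0, 0,0,1,0, 0,0,0.5,0, 0,0,0,0]' && python3 - <<'E'
from h import *
p,d=snap('scene','s2'); cv2.imwrite('pics/s2c.png',cv2.resize(p[90:300,200:460,::-1],None,fx=3,fy=2.8,interpolation=cv2.INTER_CUBIC))
E
```

```text
t: 5.28
tcp_pos: [0.5428, 0.1486, 0.3045]
tool_rot: [0.982, 0.189, 0.0, 0.0]
force: [1.0, 0.8, -2.3]
finger_gap: 0.285
```

View pics/s2c.png

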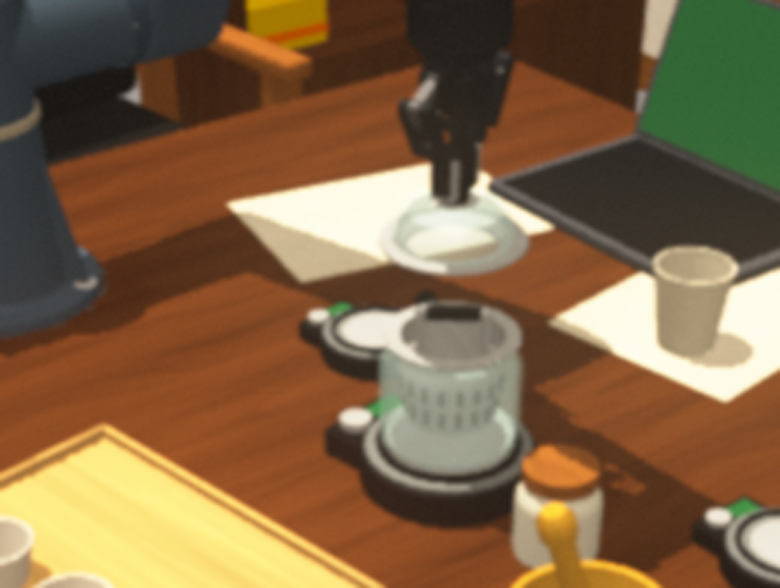

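```bash
python3 -m inch '[0.2,-1,0,0, 0.4,-2,0,0, 0.6,-3.4,0,0, 0.6,-3.4,0,0, 0.6,-3.4,0,0, 0.6,-3.4,0,0, 0.6,-3,-1,0, 0.4,-2.4,-2,0, 0.2,-1.6,-3,0, 0,0,-3,0, 0,0,-3,0, 0,0,-3,0, 0,0,-2.5,0, 0,0,-2,0, 0,0,-1,0, 0,0,0,0]' && python3 - <<'E'
from h import *
p,d=snap('scene','s3'); cv2.imwrite('pics/s3c.png',cv2.resize(p[150:380,140:420,::-1],None,fx=2.8,fy=2.6,interpolation=cv2.INTER_CUBIC))
print(manip.sense()['tcp_pos'],manip.sense()['force'])
E
```

```text
t: 7.32
tcp_pos: [0.5844, -0.0882, 0.0987]
tool_rot: [0.982, 0.188, -0.001, -0.0]
force: [0.1, 0.7, -0.5]
finger_gap: 0.281
[ 0.58492002 -0.08813958  0.09942605] [ 0.66429517  1.00194707 -1.1330798 ]
```

View pics/s3c.png

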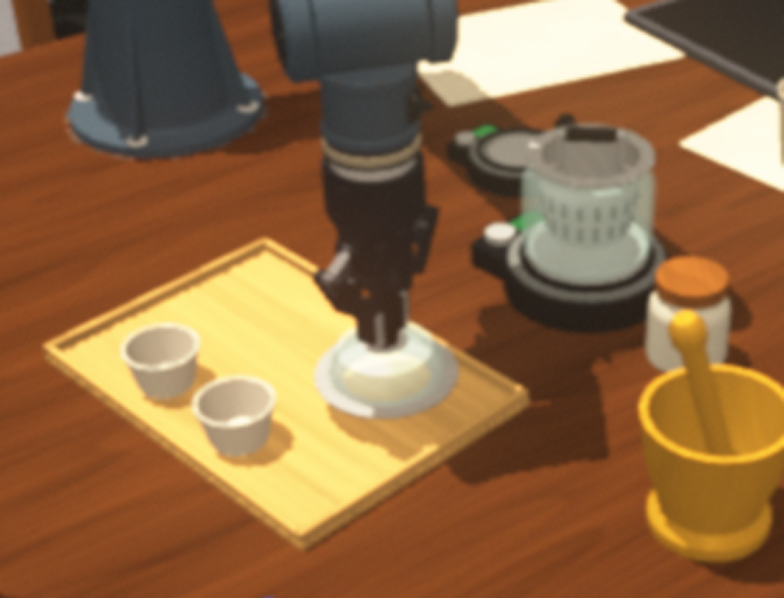

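```bash
python3 -m inch '[0,0,-0.8,0, 0,0,-0.7,0, 0,0,-0.4,0, 0,0,-0.2,0, 0,0,-0.1,0, 0,0,0,0]'
```

```text
t: 8.12
tcp_pos: [0.5848, -0.0874, 0.0773]
tool_rot: [0.982, 0.189, 0.0, 0.0]
force: [-0.5, 0.4, -2.3]
finger_gap: 0.283
```

```bash
python3 -m inch '[0,0,-0.2,0, 0,0,-0.1,0, 0,0,0,0, 0,0,0,0]'
```

```text
t: 8.62
tcp_pos: [0.5851, -0.0874, 0.0751]
tool_rot: [0.982, 0.189, 0.001, 0.0]
force: [-0.5, 1.4, 5.4]
finger_gap: 0.282
```

```bash
python3 -m inch '[0,0,0,0, 0,0,0,0, 0,0,0,0, 0,0,0,0]' 60 && python3 -m inch '[0,0,1,0, 0,0,3,0, 0,0,4,0, 0,0,5,0, 0,0,5,0, -2,-4,4,0, -3,-5,2,0, -3,-5,0,0, -2,-3,0,0, 0,0,0,0]' && python3 - <<'E'
from h import *
p,d=snap('scene','s4'); cv2.imwrite('pics/s4c.png',cv2.resize(p[130:380,120:420,::-1],None,fx=2.6,fy=2.4,interpolation=cv2.INTER_CUBIC))
p,d=snap('top','t4'); cv2.imwrite('pics/t4c.png',cv2.resize(p[170:390,170:470,::-1],None,fx=2.66,fy=2.66,interpolation=cv2.INTER_CUBIC))
cv2.imwrite('pics/t4d.png',cv2.resize(p[215:325,190:310,::-1],None,fx=5,fy=5,interpolation=cv2.INTER_CUBIC))
E
```

```text
t: 9.12
tcp_pos: [0.5847, -0.0875, 0.0741]
tool_rot: [0.982, 0.189, -0.0, -0.0]
force: [-0.5, -0.8, -0.2]
finger_gap: 0.604
t: 10.38
tcp_pos: [0.4834, -0.2594, 0.3151]
tool_rot: [0.982, 0.187, 0.0, 0.0]
force: [0.1, 0.8, 0.8]
finger_gap: 0.6
```

View pics/s4c.png

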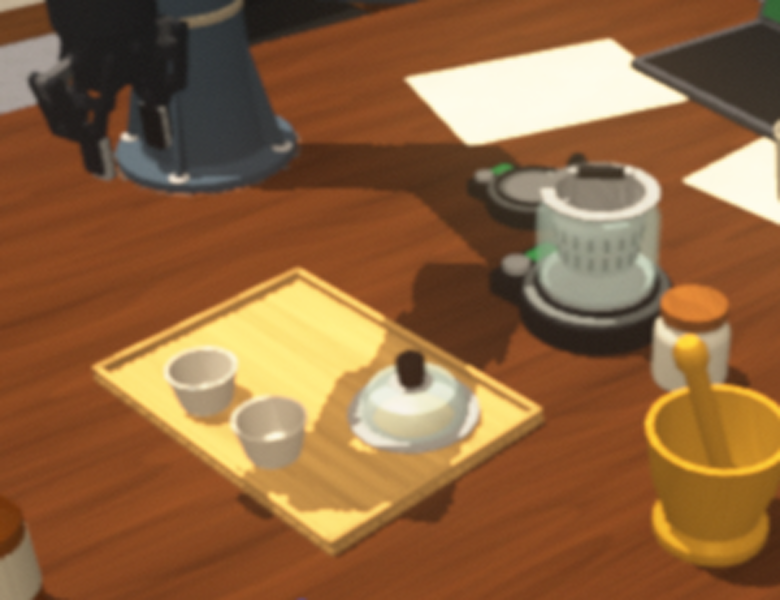

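View pics/t4c.png

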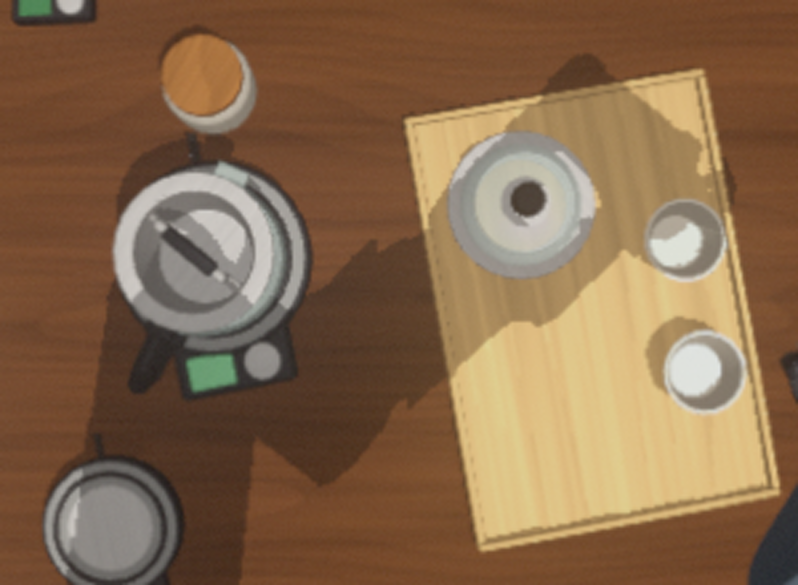

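View pics/t4d.png

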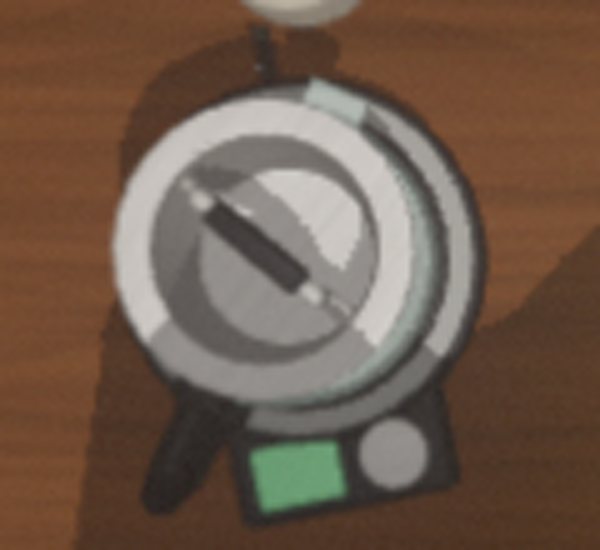

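```bash
python3 - <<'E'
from h import *
f=lambda L:[(190+(a+.5)/5-.5,215+(b+.5)/5-.5) for a,b in L]
P=onplane('top',f([(256,246),(209,207),(303,285)]),.179);print(P)
e=P[1]-P[2];print(np.degrees(np.arctan2(e[1],e[0])),np.linalg.norm(e))
# scene bar centre (crop 601,172), ends 
g=lambda L:[(120+(a+.5)/2.6-.5,130+(b+.5)/2.4-.5) for a,b in L]
print(onplane('scene',g([(601,172),(579,173),(624,171)]),.175))
C=cloud('top',np.load('pics/t4.npz')['d']);b=C[256:272,232:250]
print(C[262:267,239:244,2].round(3))
print(np.degrees(2*np.arctan2(.187,.982))-90, manip.sense()['q'])
E
```

```text
[[0.54305638 0.15199575 0.179     ]
 [0.55687874 0.16883059 0.179     ]
 [0.52925958 0.13522464 0.179     ]]
50.58480866073595 0.043499182451418046
[[0.54745091 0.14659649 0.175     ]
 [0.53707818 0.12945973 0.175     ]
 [0.55838286 0.16449077 0.175     ]]
[[0.176 0.176 0.179 0.175 0.173]
 [0.177 0.177 0.177 0.179 0.174]
 [0.179 0.179 0.18  0.179 0.176]
 [0.179 0.178 0.177 0.181 0.179]
 [0.178 0.174 0.18  0.177 0.18 ]]
-68.4367665278108 [-6.91965377e-01  3.52082016e-01  1.54514215e+00  7.38044840e-04
  1.24404596e+00  4.99699955e-01]
```

```bash
python3 -m inch '[0.2,1.5,0,0.05, 0.5,3,0,0.05, 0.5,4,0,0.05, 0.5,4,0,0.05, 0.5,4,0,0.05, 0.5,4,0,0.05, 0.5,4,0,0.05, 0.5,4,0,0.05, 0.5,4,0,0.05, 0.5,3.5,0,0.05, 0.5,2.5,-2,0.02, 0.5,1.5,-2,0, 0.2,0.8,-2,0, 0,0,0,0, 0,0,0,0]' 40
```

```text
t: 12.35
tcp_pos: [0.5436, 0.1515, 0.2549]
tool_rot: [0.9, 0.436, 0.0, 0.0]
force: [-0.6, -0.1, -0.4]
finger_gap: 0.398
```

```bash
python3 -m inch '[0.05,-0.1,-2,0, 0,0,-2,0, 0,0,-1.8,0, 0,0,-1.2,0, 0,0,-0.7,0, 0,0,-0.3,0, 0,0,0,0]' && python3 -m inch '[0,0,0,0, 0,0,0,0, 0,0,0,0, 0,0,0,0, 0,0,0,0]' 0 60 && python3 - <<'E'
from h import *
p,d=snap('scene','s5'); cv2.imwrite('pics/s5c.png',cv2.resize(p[120:300,240:460,::-1],None,fx=3.5,fy=3.3,interpolation=cv2.INTER_CUBIC))
E
```

```text
t: 13.22
tcp_pos: [0.5444, 0.1496, 0.1746]
tool_rot: [0.9, 0.435, 0.0, 0.0]
force: [0.9, 0.4, -0.7]
finger_gap: 0.401
t: 13.85
tcp_pos: [0.5445, 0.1497, 0.1747]
tool_rot: [0.9, 0.435, 0.0, 0.0]
force: [-1.0, 0.0, 4.0]
finger_gap: 0.11
```

View pics/s5c.png

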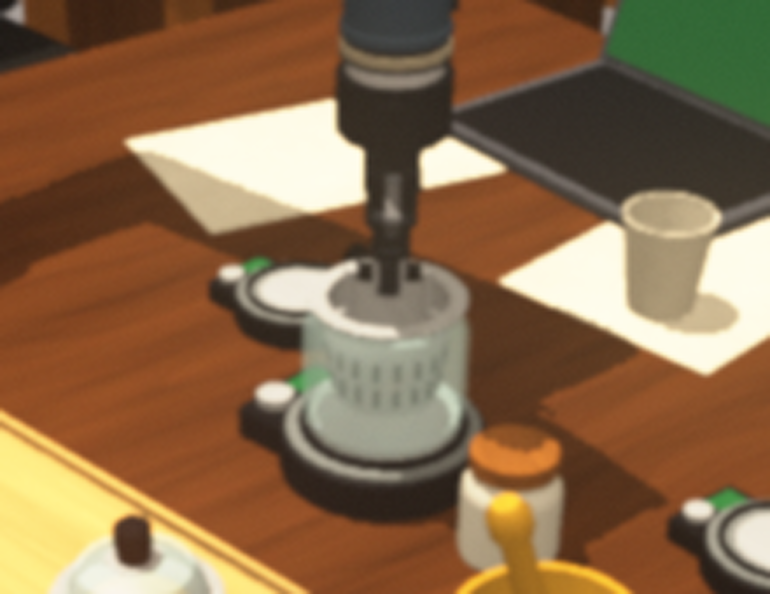

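```bash
python3 -m inch '[0,0,0.3,0, 0,0,0.7,0, 0,0,1,0, 0,0,1,0, 0,0,1,0, 0,0,1,0]' && python3 -m inch '[0,0,1.2,0, 0,0,1.5,0, 0,0,1.5,0, 0,0,1.5,0, 0,0,1,0, 0,0,0.5,0, 0,0,0,0]' && python3 - <<'E'
from h import *
p,d=snap('scene','s6'); cv2.imwrite('pics/s6c.png',cv2.resize(p[90:300,200:460,::-1],None,fx=3,fy=2.8,interpolation=cv2.INTER_CUBIC))
E
```

```text
t: 14.65
tcp_pos: [0.5443, 0.1496, 0.2252]
tool_rot: [0.9, 0.435, 0.0, 0.0]
force: [-0.5, -0.6, -1.7]
finger_gap: 0.112
t: 15.52
tcp_pos: [0.5442, 0.1496, 0.2965]
tool_rot: [0.9, 0.435, 0.0, 0.0]
force: [0.2, -0.8, -2.0]
finger_gap: 0.116
```

View pics/s6c.png

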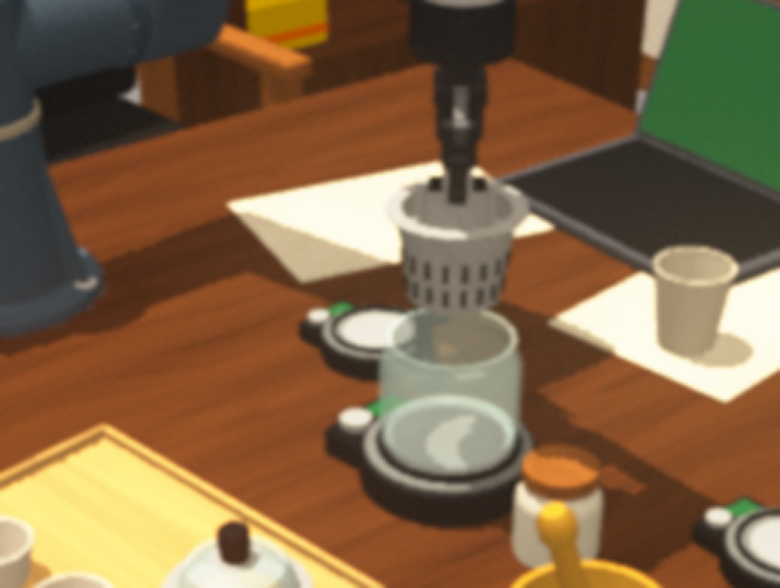

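```bash
python3 -m inch '[0,0,1,0, -0.4,-0.8,1,0, -0.9,-1.8,0,0, -1.4,-3,0,0, -1.4,-3,0,0, -1.4,-3,0,0, -1.4,-3,0,0, -1.4,-3,0,0, -1.4,-3,0,0, -1.4,-2.8,0,0, -1,-2,-1,0, -0.6,-1.2,-2,0, 0,0,-3,0, 0,0,-3,0, 0,0,-3,0, 0,0,-3,0, 0,0,-2.2,0, 0,0,-1.2,0, 0,0,-0.4,0, 0,0,0,0]' && python3 - <<'E'
from h import *
p,d=snap('scene','s7'); cv2.imwrite('pics/s7c.png',cv2.resize(p[150:380,120:420,::-1],None,fx=2.6,fy=2.6,interpolation=cv2.INTER_CUBIC))
E
```

```text
t: 18.08
tcp_pos: [0.4174, -0.1168, 0.1287]
tool_rot: [0.901, 0.435, 0.0, 0.0]
force: [-0.5, 0.3, -1.1]
finger_gap: 0.115
```

View pics/s7c.png

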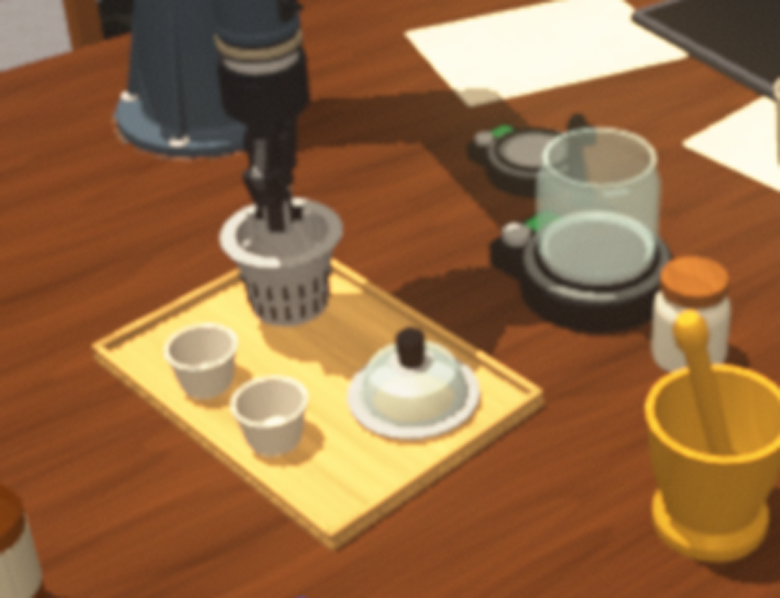

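Basket hangs upright over the tray's free near end (crop ~(285,265)), clear of cups and lid; the jug stands. Lowering.

```bash
python3 -m inch '[0,0,-0.6,0, 0,0,-0.5,0, 0,0,-0.3,0, 0,0,-0.2,0, 0,0,-0.1,0, 0,0,0,0]'
```

```text
t: 18.88
tcp_pos: [0.4172, -0.1164, 0.1113]
tool_rot: [0.9, 0.435, -0.0, -0.0]
force: [0.3, -0.3, -1.4]
finger_gap: 0.112
```

```bash
python3 -m inch '[0,0,-0.1,0, 0,0,-0.1,0, 0,0,0,0, 0,0,0,0]'
```

```text
t: 19.38
tcp_pos: [0.4173, -0.1164, 0.1106]
tool_rot: [0.9, 0.435, 0.0, 0.0]
force: [-1.9, 1.5, 13.7]
finger_gap: 0.112
```

```bash
python3 -m inch '[0,0,0.1,0, 0,0,0,0]' && python3 -m inch '[0,0,0,0, 0,0,0,0, 0,0,0,0, 0,0,0,0]' 40 && python3 -m inch '[0,0,0.5,0, 0,0,1.5,0, 0,0,3,0, 0,0,4,0, 0,0,5,0, 0,0,4,0, -1,-4,0,0, -1,-5,0,0, -1,-5,0,0, -1,-4,0,0, 0,-3,0,0, 0,0,0,0]' && python3 - <<'E'
from h import *
p,d=snap('scene','s8'); cv2.imwrite('pics/s8c.png',cv2.resize(p[130:380,120:420,::-1],None,fx=2.6,fy=2.4,interpolation=cv2.INTER_CUBIC))
p,d=snap('top','t8'); cv2.imwrite('pics/t8c.png',cv2.resize(p[170:390,170:470,::-1],None,fx=2.66,fy=2.66,interpolation=cv2.INTER_CUBIC))
E
```

```text
t: 19.62
tcp_pos: [0.4174, -0.1165, 0.1106]
tool_rot: [0.901, 0.435, 0.0, 0.0]
force: [0.7, 0.4, 6.1]
finger_gap: 0.116
t: 20.12
tcp_pos: [0.4172, -0.1164, 0.1102]
tool_rot: [0.9, 0.435, -0.0, -0.0]
force: [0.5, -0.2, -0.0]
finger_gap: 0.401
t: 21.62
tcp_pos: [0.377, -0.3284, 0.2904]
tool_rot: [0.901, 0.434, 0.0, 0.001]
force: [-0.6, 0.9, 0.2]
finger_gap: 0.398
```

View pics/s8c.png

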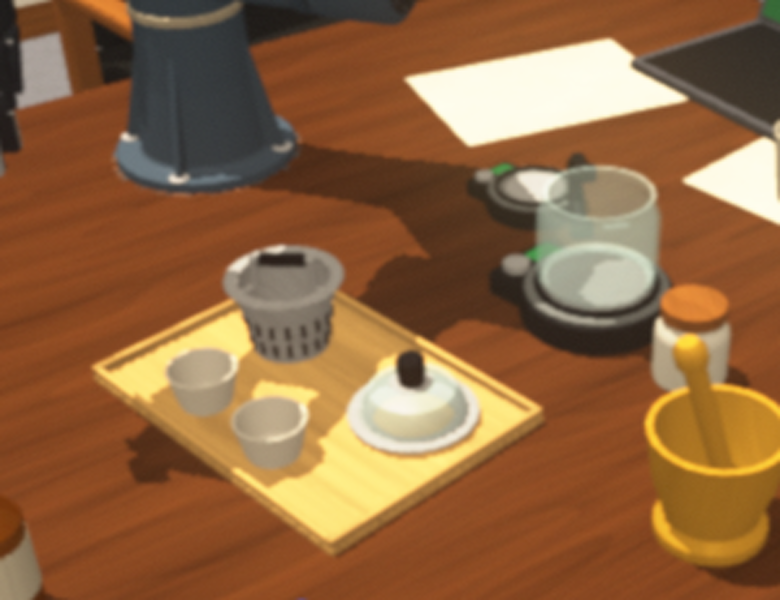

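View pics/t8c.png

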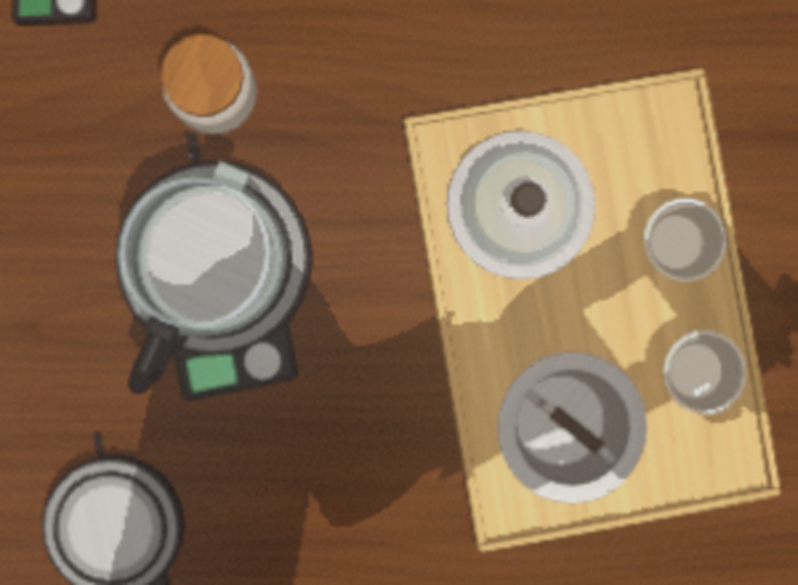

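The lid (top crop (527,200)) lies flat with its knob up. The basket (573,427) stands upright on the tray. The cups, at (684,238) and (705,371), and the caddy, at (203,74), are where they were, and the jug is on its base.

```bash
python3 -c "
from station import job
print(job.sign_off())"
```

```text
the job is handed in; nothing more can be done
None
```

The kettle is taken apart and the job is handed in at about 22 s of the 58 s allowed. I lifted the lid off by its knob and set it flat on the free side of the tray, knob up. Then I lifted the basket out by its handle bar and stood it upright beside the lid.

- **Setting down:** the tool felt about 5 N when the lid touched the tray and about 14 N for the basket. I released each only after that contact.
- **Last pictures (both cameras):** the lid is flat, the basket is upright and the jug stands on its base. The cups and caddy are at the same pixel positions as at the start, and the gripper is clear of everything.
- **Disagreements:** before each grasp, the two cameras put the knob and the handle bar 4 to 7 mm apart. They also differed by about 8° on the bar's direction. I aimed between the two positions and used the top view's direction for the bar, and both grasps held.
- **Checks:** none of them failed.

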